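# Slide a cover plate out over the ledge's end for deburring

### The job

The aluminium cover plate on the steel ledge is to be deburred at one end. With the fingertips push it back flush against the ledge's upstand and along the ledge until about a third of its length sticks out, square to the ledge, past the end where the blue swarf tray stands. Do not lift the plate, leave it lying flat on the ledge, and leave the tray, the jar, the pipe adapter and the deburring tool where they are.

Things in the scene. Friction and masses are not known exactly. Their poses are not given: they have to be found in the camera images.
- ledge: Grey steel ledge fixed to the bench. Origin at bench height (z = 0) under its middle; y axis along it, x axis across it, away from the robot's side. Flat top 90 mm above the bench, 400 mm long (y -200 to 200), from x = -85 mm (front edge, no lip) to x = 75 mm, the face of the green upstand (5 mm thick, 20 mm higher than the top, full length). Both ends open.
- cover_plate: Loose flat aluminium plate with four dark bolt holes, 100 mm wide (x axis), 160 mm long (y axis), 6 mm thick, about 0.26 kg. Origin: middle of its underside. It starts flat on the ledge, a little askew, long side roughly along the ledge, its middle 15 to 30 mm short of where it would be against the upstand. A few newtons on its edge slide it.
- swarf_tray: Loose blue low steel tray with aluminium curls in it, 190 mm (x) by 130 mm (y) by 30 mm high, on the bench partly under one end of the ledge (its +y or its -y end): the end past which the plate must stick out. Origin: middle of its underside. Stays where it is.
- jar: Loose squat glass jar with a white cap and fittings in it, 68 mm across, 74 mm high, on the bench at the ledge's other end. Origin: middle of its underside. Stays where it is.
- adapter: Loose steel hydraulic pipe adapter with a hexagon in the middle, 33 mm across, 48 mm high, standing upright on the bench on the robot's side of the ledge. Origin: middle of its underside. Stays where it is.
- deburring_tool: Loose hand deburring tool with an orange handle and a small hooked blade, 135 mm long (along its x axis), 18 mm thick, lying on the bench beyond the upstand. Origin: near its middle, on its underside. Stays where it is.
Mind the look-alikes: they are no part of the job. Of the things shaped like the cover_plate, the aluminium one is meant.

How it is judged:
By the outcome, as a careful person would: the job done as asked, in the order asked, and still so for the second after the job is handed in, with the robot touching nothing.
It also fails if it takes over 58 s, if anything falls off the work surface, if the arm or the gripper's body presses on something with over 40 N, if the wrist force passes 120 N, or if a joint passes its speed limit or range.

### The arm

A 6-joint arm with a two-finger parallel gripper is mounted at the origin on the work surface. World frame = base frame: x ahead of the robot, y to its left, z up, the work surface at z = 0. Lengths are in mm, angles in rad, forces in N, time in s.
With the tool pointing down it reaches from about 275 to 1000 mm from the base axis. Payload 8.4 kg.
Tool frame: the origin (TCP) lies on the centre line of the jaws, within the pads' length; the fingertips stand r.tip_reach ahead of it and the grasp point (between the pads) lies 11 mm behind it (r.tip_reach is the distance from the TCP to the fingertips, in mm); z points along the fingers, y is the line along which they close (so a half turn about z gives the same grasp; the last joint's range is limited). The gripper opens to 85 mm and grips with 20 to 120 N. Pads are 22 mm wide; open, the fingers measure 114 mm over their backs; the gripper's body (76 mm by 85 mm) begins 54 mm behind the grasp point. The pads swing forward as they close: fully open they stand 13 mm farther back than shut.
Start: joints at [-1.123, 0.353, 1.633, -0, 1.155, -0.002], TCP at [271.74, -562.837, 239.281] pointing down, gripper open.
Joint ranges: [-2.63, 2.63], [-0.92, 2.1], [0.06, 2.66], [-1.3, 4.44], [0, 2.69], [-3.02, 3.02]. Speed limits (rad/s): [2.22, 2.22, 2.79, 3.14, 3.14, 3.14].

### API

Orientations are given as [roll, pitch, yaw] about the fixed x, y, z axes, in that order (R = Rz(yaw) Ry(pitch) Rx(roll)).
In Python, from rig import r gives the robot as it stands.
- The arm moves only by the tool carry_out, never from a script. Its argument "targets" is a list of rows, each an object with "dp": the shift along the tool's x, y, z in mm, a list of three; "yaw": the turn about the tool's z in degrees. A call has 1 to 12 rows; each row is the pose to reach, as a shift and turn from the pose commanded when the call began, along the tool's axes at that moment; what a row does not reach only later rows make up. A row lasts 1/8 s, in which the tool goes at most 62.5 mm and 10.7 degrees, less where a joint would pass 70% of its speed; a pose out of reach is approached as far as the arm can. A call with a gripper value outside its range is refused whole. "fingers" is the opening, from -1 (shut) to 1 (fully open), so that 0 is half open, set as the call begins (left out, the last holds). The fingers move at their own pace and stop on an object; "grip_force" is the grip in N (left out, the last holds). Time passes only in rows, so rows that repeat a pose let the fingers close. It gives the time, the measured TCP pose, the force, the opening and the grip force at its end, in the units of the state.
- r.sense(): the state, without advancing time (a new reading comes with each control period).
- r.grab_frame(name): name is "side" or "top"; returns the picture (480x640x3 uint8, red, green, blue); there is no depth.
- r.get_calibration(name): a dict with "fx", "fy", "cx", "cy" (pixels), "rvec" (rotation vector, rad) and "tvec" (3), from world to camera coordinates, as OpenCV has them. Camera axes: x right, y down, z forward; pixel columns grow to the right and rows downward; lengths in mm; the calibration is good to about 2 mm. A picture is of the moment at which its call begins. get_calibration takes no time and is no camera call.
- r.sign_off(): hands the job in; it is judged then, once.
The state is a dict: "clock": time; "qpos": joint angles; "qvel": joint speeds; "joint_efforts": joint torques, N m; "eef_pos": TCP position; "tcp_rot": TCP orientation; "contact_force": force on the tool from outside, world axes, zero at the start; "wrist_torque": the same for the moment, N m; "opening": opening from 0.0 (shut) to 1.0 (fully open); "grasp_force": force on a finger pad.
Only numpy, scipy, OpenCV 4.12 (cv2) and the standard library are available. Lean on these libraries where they do the work, as an engineer would, in place of code of your own. Each camera call takes 0.05 s, during which the arm holds its last target. There are 200 camera calls.

## Working session

There is one attempt and no reset: what is moved stays moved. The work goes in short steps, Python scripts to look and compute and a tool call to move; the robot and the scene stay as the last step left them, time stands still between calls to the robot, and variables do not carry over. Pictures are saved under pics/ and viewed, at most 10 in all, crops included, and the job is handed in when it is done.

Besides the shell and the picture viewer there is one more tool, called after "Call:" as a command line: name --argument value ..., lists and objects as JSON in quotes. carry_out: Moves the arm, as the interface text tells. Its arguments: {"type":"object","properties":{"targets":{"type":"array","items":{"type":"object","properties":{"dp":{"type":"array","items":{"type":"number"}},"yaw":{"type":"number"}}}},"fingers":{"type":"number"},"grip_force":{"type":"number"}},"required":["targets"]}

```bash
mkdir -p pics; ls; python3 - <<'E'
from rig import r
import cv2
for n in("top","side"):
    cv2.imwrite(f"pics/{n}0.png",r.grab_frame(n)[:,:,::-1]); print(r.get_calibration(n))
print(r.sense(), r.tip_reach)
E
```

```text
pics
{'fx': 464.17887431775085, 'fy': 464.17887431775085, 'cx': 318.61542546431355, 'cy': 243.40045481311515, 'rvec': array([ 2.13106497, -2.10223419,  0.17680186]), 'tvec': array([-10.53899625, 536.81199876, 809.35940348])}
{'fx': 595.8799799263144, 'fy': 595.8799799263144, 'cx': 318.8956010043669, 'cy': 233.26401182774217, 'rvec': array([ 0.77160122, -2.30906611,  1.37772756]), 'tvec': array([426.65539804, 252.8534891 , 792.1704022 ])}
{'clock': 0.1, 'qpos': array([-1.12337345e+00,  3.53589208e-01,  1.63406400e+00,  3.01024063e-05,
        1.15522634e+00, -2.36644404e-03]), 'qvel': array([-0.00131686, -0.00274887, -0.00172067,  0.00020438,  0.00027016,
       -0.00055499]), 'joint_efforts': array([ 2.01030933e-03, -6.06354547e+01, -3.42820394e+01,  8.52312269e-05,
        4.04889099e-03,  1.36267778e-05]), 'eef_pos': array([ 271.57632526, -562.43650038,  238.62850305]), 'tcp_rot': array([-3.14030583e+00, -3.05698891e-05,  4.49777129e-01]), 'contact_force': array([-0.25813121, -0.49047711, -0.53302348]), 'wrist_torque': array([ 0.02051335,  0.00513522, -0.01509923]), 'grasp_force': 0.0, 'opening': 1.000124955499887} 8.0
```

View pics/top0.png

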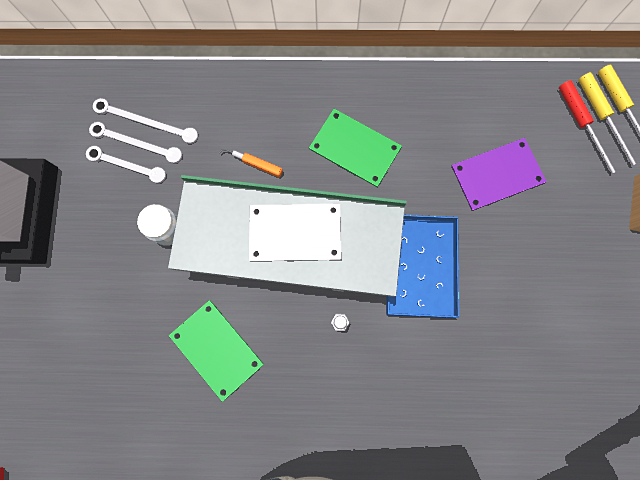

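View pics/side0.png

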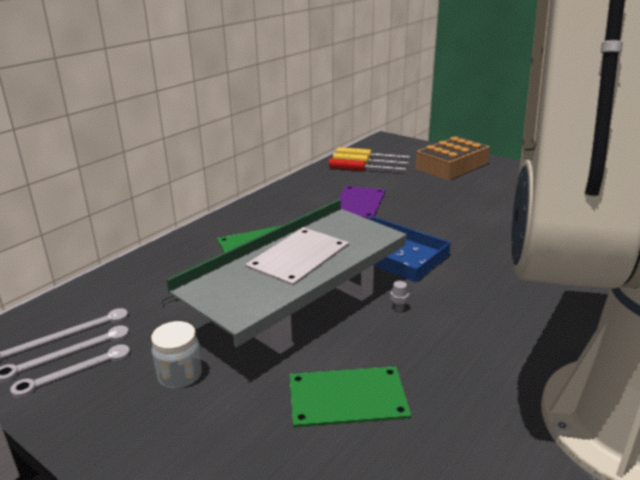

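Top view: the ledge runs from about (175,225) to (401,250) with its upstand at the top. The white aluminium plate is at (250–341, 204–262), the tray at the right end (425,267), the jar at (155,222) and the adapter at (340,322). Next I measure the ledge and plate.

```bash
cat > h.py <<'E'
import numpy as np, cv2
from rig import r
def cast(px,z,n="top"):
    c=r.get_calibration(n); R=cv2.Rodrigues(c["rvec"])[0]; t=c["tvec"]
    p=np.atleast_2d(px).astype(float)
    d=np.c_[(p[:,0]-c["cx"])/c["fx"],(p[:,1]-c["cy"])/c["fy"],np.ones(len(p))]@R
    o=-R.T@t
    return (o+d*((z-o[2])/d[:,2])[:,None])[:,:2]
def biggest(m,box):
    k=np.zeros_like(m); x0,y0,x1,y1=box; k[y0:y1,x0:x1]=m[y0:y1,x0:x1]
    return max(cv2.findContours(k,cv2.RETR_EXTERNAL,cv2.CHAIN_APPROX_NONE)[0],key=cv2.contourArea)
def rect(m,box,z):
    c=biggest(m,box)[:,0]
    rc=cv2.minAreaRect(cast(c,z).astype(np.float32)); return rc,cv2.boxPoints(rc)
def plate(im,box=(200,170,470,320)):
    m=(im.min(2)>235).astype(np.uint8)
    m=cv2.morphologyEx(m,cv2.MORPH_OPEN,np.ones((7,7)))
    return rect(m,box,96)
E
python3 - <<'E'
from h import *
im=cv2.imread("pics/top0.png")
print(im[240,300],im[240,210],im[192,300],im[280,300],im[197,380])
print("plate",plate(im))
hsv=cv2.cvtColor(im,cv2.COLOR_BGR2HSV)
m=((im.min(2)>140)).astype(np.uint8)
m=cv2.morphologyEx(m,cv2.MORPH_OPEN,np.ones((9,9)))
print("ledge",rect(m,(172,170,420,320),90))
g=cv2.inRange(hsv,(60,60,40),(90,255,160))
c=biggest(g,(172,170,420,215)); print("upst",cv2.minAreaRect(cast(c[:,0],110).astype(np.float32)))
print("tops",cast([[184,182],[405,203],[397,296],[169,268]],90))
b=cv2.inRange(hsv,(100,120,60),(125,255,255))
print("tray",rect(b,(370,190,480,340),30))
print("adapter",cast([[340,322]],48))
E
```

```text
[255 255 255] [232 233 227] [52 65 42] [232 232 226] [125 124 122]
plate (((549.0679321289062, 39.05439376831055), (100.06031799316406, 159.97079467773438), 1.758594274520874), array([[496.6067  , 117.466774],
       [501.516   , -42.428677],
       [601.5292  , -39.357986],
       [596.6199  , 120.53746 ]], dtype=float32))
ledge (((540.1094970703125, 52.92301940917969), (401.0408935546875, 158.92208862304688), 83.78101348876953), array([[ 439.39395, -137.80948],
       [ 597.38074, -155.0253 ],
       [ 640.8251 ,  243.65552],
       [ 482.83826,  260.87134]], dtype=float32))
upst ((617.9588623046875, 44.17134094238281), (397.8515319824219, 6.347326278686523), 83.77271270751953)
tops [[ 639.8059871   242.12246218]
 [ 604.59660648 -157.12747702]
 [ 438.94412501 -140.27796144]
 [ 482.31582425  257.76897658]]
tray (((502.4337158203125, -197.60926818847656), (132.30392456054688, 191.53280639648438), 87.72885131835938), array([[ 404.12103, -259.91418],
       [ 595.50336, -267.50436],
       [ 600.7464 , -135.30435],
       [ 409.36407, -127.71417]], dtype=float32))
adapter [[394.09599038 -43.77482637]]
```

```bash
cat >> h.py <<'E'
O=np.array([545.1,52.4]); A=np.radians(-6.22)
ux=np.array([np.cos(A),np.sin(A)]); uy=np.array([-np.sin(A),np.cos(A)])
def toL(p): d=np.asarray(p)[...,:2]-O; return np.stack([d@ux,d@uy],-1)
def state():
    s=r.sense(); print("t",s["clock"].round(2),"L",toL(s["eef_pos"]).round(1),"z",s["eef_pos"][2].round(1),"yawL",np.degrees(s["tcp_rot"][2]-A).round(1),"F",s["contact_force"].round(1),"q",s["qpos"].round(2))
    return s
def goto(xl,yl,z,yawL):
    from scipy.spatial.transform import Rotation as Ro
    s=state(); w=np.r_[O+xl*ux+yl*uy,z]-s["eef_pos"]
    dy=np.degrees(s["tcp_rot"][2]-A)-yawL
    print("dp",(Ro.from_euler("xyz",s["tcp_rot"]).as_matrix().T@w).round(1),"yaw",((dy+180)%360-180).round(1))
E
python3 -c "
from h import *
goto(-74,-13,180,0)"
```

```text
Traceback (most recent call last):
  File "h.py", line 27, in goto
    s=state(); w=np.r_[O+xl*ux+yl*uy,z]-s["eef_pos"]
  File "h.py", line 23, in state
    s=r.sense(); print("t",s["clock"].round(2),"L",toL(s["eef_pos"]).round(1),"z",s["eef_pos"][2].round(1),"yawL",np.degrees(s["tcp_rot"][2]-A).round(1),"F",s["contact_force"].round(1),"q",s["qpos"].round(2))
                           ^^^^^^^^^^^^^^^^
AttributeError: 'float' object has no attribute 'round'
```

```bash
sed -i 's/s\["clock"\].round(2)/round(s["clock"],2)/' h.py; python3 -c "
from h import *
goto(-74,-13,180,0)"
```

```text
t 0.1 L [-205.3 -640.9] z 238.6 yawL 32.0 F [-0.3 -0.5 -0.5] q [-1.12  0.35  1.63  0.    1.16 -0.  ]
dp [ 444.  -462.9   59.2] yaw 32.0
```

Call:
carry_out --targets '[{"dp": [37, -39, 0], "yaw": 3}, {"dp": [74, -77, 0], "yaw": 6}, {"dp": [111, -116, 0], "yaw": 9}, {"dp": [148, -154, 0], "yaw": 12}, {"dp": [185, -193, 0], "yaw": 15}, {"dp": [222, -231, 0], "yaw": 18}, {"dp": [259, -270, 5], "yaw": 21}, {"dp": [296, -309, 10], "yaw": 24}, {"dp": [333, -347, 20], "yaw": 27}, {"dp": [370, -386, 30], "yaw": 29}, {"dp": [407, -424, 45], "yaw": 31}, {"dp": [444, -463, 59], "yaw": 32}]' --fingers 1

```text
clock: 1.6
eef_pos: [470.5, 48.9, 179.8]
tcp_rot: [3.142, -0.0, -0.109]
contact_force: [0.5, -0.1, -0.5]
opening: 1.0
grasp_force: 0.0
```

Call:
carry_out --targets '[{"dp": [0, 0, 0], "yaw": 0}, {"dp": [0, 0, 0], "yaw": 0}, {"dp": [0, 0, 0], "yaw": 0}]'

```text
clock: 1.98
eef_pos: [470.1, 46.2, 180.5]
tcp_rot: [3.141, -0.0, -0.11]
contact_force: [-0.6, -0.2, -0.4]
opening: 1.0
grasp_force: 0.0
```

```bash
python3 -c "
from h import *
goto(-74,-13,115,0)"
```

```text
t 1.98 L [-73.9 -14.3] z 180.5 yawL -0.1 F [-0.6 -0.2 -0.4] q [ 0.09  0.19  2.01 -0.    0.94  1.78]
dp [-0.1 -1.3 65.5] yaw -0.1
```

Call:
carry_out --targets '[{"dp": [0, 0, 30], "yaw": 0}, {"dp": [0, 0, 55], "yaw": 0}, {"dp": [0, 0, 72], "yaw": 0}, {"dp": [0, 0, 77], "yaw": 0}, {"dp": [0, 0, 77], "yaw": 0}, {"dp": [0, 0, 79], "yaw": 0}, {"dp": [0, 0, 79], "yaw": 0}]'

```text
clock: 2.85
eef_pos: [470.6, 47.1, 101.8]
tcp_rot: [-3.141, -0.001, -0.109]
contact_force: [-0.2, -0.1, 0.5]
opening: 1.002
grasp_force: 0.0
```

```bash
python3 - <<'E'
from h import *
state()
im=r.grab_frame("side")[:,:,::-1]
cv2.imwrite("pics/side1.png",cv2.resize(im[170:350,150:430],None,fx=2.8,fy=2.8))
E
```

```text
t 2.85 L [-73.5 -13.3] z 101.8 yawL -0.0 F [-0.2 -0.1  0.5] q [ 0.1   0.31  2.07 -0.    0.76  1.78]
```

View pics/side1.png

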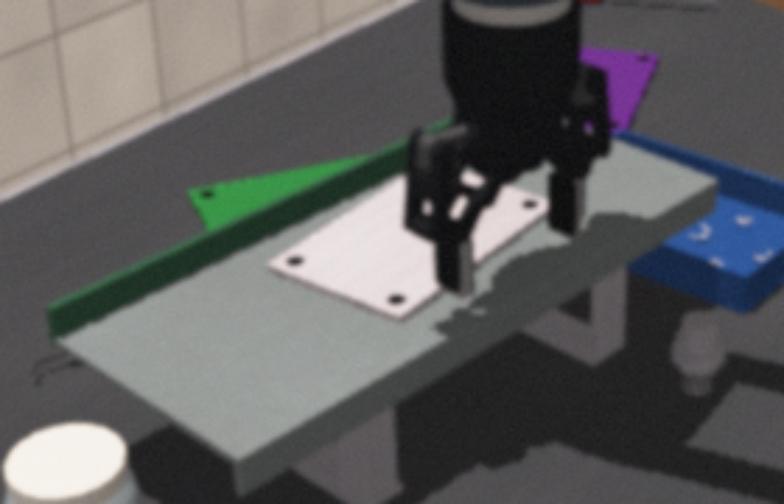

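Both fingertips hover in front of the plate at (455,285) and (565,230) in the crop, well above the ledge. When open, the tips stand farther back than 8 mm, so I feel my way down.

Call:
carry_out --targets '[{"dp": [0, 0, 3], "yaw": 0}, {"dp": [0, 0, 6], "yaw": 0}, {"dp": [0, 0, 8], "yaw": 0}, {"dp": [0, 0, 8], "yaw": 0}]'

```text
clock: 3.4
eef_pos: [470.1, 47.2, 93.0]
tcp_rot: [3.142, 0.0, -0.109]
contact_force: [-0.2, 0.7, 0.1]
opening: 1.0
grasp_force: 0.0
```

Call:
carry_out --targets '[{"dp": [0, 0, 2], "yaw": 0}, {"dp": [0, 0, 3], "yaw": 0}, {"dp": [0, 0, 3], "yaw": 0}]'

```text
clock: 3.78
eef_pos: [470.2, 47.1, 90.2]
tcp_rot: [3.142, 0.0, -0.109]
contact_force: [0.5, -1.3, -0.3]
opening: 1.003
grasp_force: 0.0
```

Call:
carry_out --targets '[{"dp": [0, 0, 2], "yaw": 0}, {"dp": [0, 0, 2], "yaw": 0}, {"dp": [0, 0, 2], "yaw": 0}]'

```text
clock: 4.15
eef_pos: [470.3, 47.2, 88.3]
tcp_rot: [-3.142, -0.0, -0.109]
contact_force: [-0.0, -0.7, -1.0]
opening: 1.001
grasp_force: 0.0
```

Call:
carry_out --targets '[{"dp": [0, 0, 1], "yaw": 0}, {"dp": [0, 0, 2], "yaw": 0}, {"dp": [0, 0, 2], "yaw": 0}]'

```text
clock: 4.53
eef_pos: [470.2, 47.1, 86.2]
tcp_rot: [3.142, 0.0, -0.109]
contact_force: [1.2, -0.6, -0.3]
opening: 1.006
grasp_force: 0.0
```

Call:
carry_out --targets '[{"dp": [0, 0, 1], "yaw": 0}, {"dp": [0, 0, 1], "yaw": 0}]'

```text
clock: 4.78
eef_pos: [470.2, 47.1, 85.2]
tcp_rot: [3.142, 0.0, -0.109]
contact_force: [-0.1, 0.8, -0.3]
opening: 1.003
grasp_force: 0.0
```

Call:
carry_out --targets '[{"dp": [0, 0, 1], "yaw": 0}, {"dp": [0, 0, 1], "yaw": 0}]'

```text
clock: 5.03
eef_pos: [470.4, 47.2, 84.8]
tcp_rot: [-3.142, -0.0, -0.109]
contact_force: [-3.0, -0.5, 10.1]
opening: 0.997
grasp_force: 4.7
```

Contact at TCP z≈85. I lift 3 mm and push toward the upstand.

Call:
carry_out --targets '[{"dp": [0, 0, -3.5], "yaw": 0}, {"dp": [4, 0, -3.5], "yaw": 0}, {"dp": [8, 0, -3.5], "yaw": 0}, {"dp": [12, 0, -3.5], "yaw": 0}, {"dp": [16, 0, -3.5], "yaw": 0}, {"dp": [20, 0, -3.5], "yaw": 0}, {"dp": [24, 0, -3.5], "yaw": 0}, {"dp": [27, 0, -3.5], "yaw": 0}, {"dp": [30, 0, -3.5], "yaw": 0}, {"dp": [32, 0, -3.5], "yaw": 0}, {"dp": [32, 0, -3.5], "yaw": 0}]'

```text
clock: 6.4
eef_pos: [502.4, 43.6, 87.8]
tcp_rot: [3.142, -0.0, -0.109]
contact_force: [-1.0, 0.4, -0.6]
opening: 1.003
grasp_force: 0.2
```

```bash
python3 - <<'E'
from h import *
state()
im=r.grab_frame("top")[:,:,::-1]
cv2.imwrite("pics/top1.png",cv2.resize(im[160:330,150:470],None,fx=2.5,fy=2.5))
E
```

```text
t 6.4 L [-41.5 -13.4] z 87.8 yawL -0.0 F [-1.   0.4 -0.6] q [ 0.08  0.37  2.01 -0.    0.75  1.76]
```

View pics/top1.png

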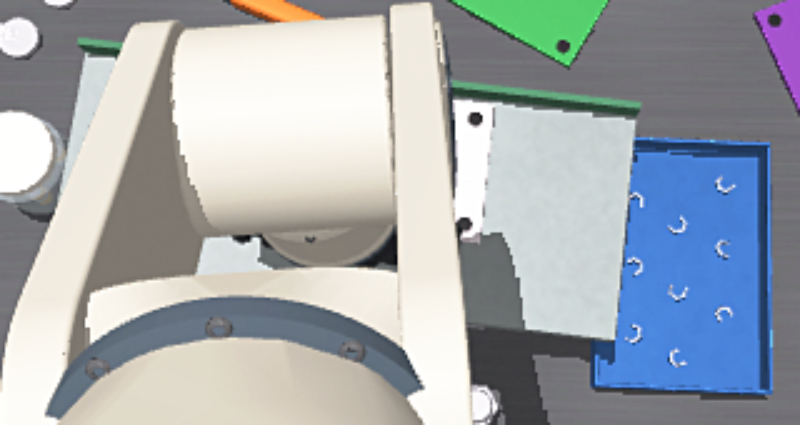

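The arm hides most of the plate. Its tray-side end at crop (475,170) is nearly square and sits a few mm short of the upstand. I keep pushing until the force rises.

Call:
carry_out --targets '[{"dp": [1, 0, 0], "yaw": 0}, {"dp": [2, 0, 0], "yaw": 0}, {"dp": [3, 0, 0], "yaw": 0}, {"dp": [3, 0, 0], "yaw": 0}]'

```text
clock: 6.95
eef_pos: [505.1, 43.4, 87.8]
tcp_rot: [-3.142, -0.0, -0.109]
contact_force: [-1.2, 0.9, -0.2]
opening: 1.0
grasp_force: 0.7
```

Call:
carry_out --targets '[{"dp": [1, 0, 0], "yaw": 0}, {"dp": [2, 0, 0], "yaw": 0}, {"dp": [2, 0, 0], "yaw": 0}]'

```text
clock: 7.32
eef_pos: [507.1, 43.1, 87.8]
tcp_rot: [3.142, -0.0, -0.109]
contact_force: [-1.6, 0.2, -0.7]
opening: 0.998
grasp_force: 0.8
```

Call:
carry_out --targets '[{"dp": [1, 0, 0], "yaw": 0}, {"dp": [1.5, 0, 0], "yaw": 0}, {"dp": [1.5, 0, 0], "yaw": 0}]'

```text
clock: 7.7
eef_pos: [508.7, 43.0, 87.8]
tcp_rot: [-3.142, -0.0, -0.109]
contact_force: [-1.4, -0.0, -0.3]
opening: 1.003
grasp_force: 0.8
```

Call:
carry_out --targets '[{"dp": [1, 0, 0], "yaw": 0}, {"dp": [1, 0, 0], "yaw": 0}]'

```text
clock: 7.95
eef_pos: [509.7, 42.9, 87.8]
tcp_rot: [-3.142, -0.0, -0.109]
contact_force: [-1.5, -0.7, -0.4]
opening: 1.002
grasp_force: 0.8
```

Call:
carry_out --targets '[{"dp": [1, 0, 0], "yaw": 0}, {"dp": [1, 0, 0], "yaw": 0}]'

```text
clock: 8.2
eef_pos: [509.9, 42.8, 87.6]
tcp_rot: [3.141, 0.001, -0.109]
contact_force: [-5.5, 1.0, 1.2]
opening: 1.003
grasp_force: 2.4
```

Call:
carry_out --targets '[{"dp": [1, 0, 0], "yaw": 0}, {"dp": [1, 0, 0], "yaw": 0}]'

```text
clock: 8.45
eef_pos: [510.0, 42.7, 87.5]
tcp_rot: [3.141, 0.003, -0.109]
contact_force: [-7.4, 1.0, 5.2]
opening: 1.0
grasp_force: 4.1
```

Flush: the force builds up with no further movement. I back off, rise, turn to the +y end and set the fingers half open.

Call:
carry_out --targets '[{"dp": [-6, 0, 0], "yaw": 0}, {"dp": [-14, 0, -1], "yaw": 0}, {"dp": [-14, 0, -30], "yaw": 0}, {"dp": [-14, 0, -70], "yaw": 0}, {"dp": [-14, 0, -70], "yaw": 0}]'

```text
clock: 9.07
eef_pos: [499.8, 44.4, 160.7]
tcp_rot: [-3.14, -0.006, -0.109]
contact_force: [-0.0, 0.1, 0.4]
opening: 0.997
grasp_force: 0.0
```

```bash
python3 -c "
from h import *
goto(24,95,158,90)"
```

```text
t 9.07 L [-44.2 -12.9] z 160.7 yawL -0.0 F [-0.   0.1  0.4] q [ 0.09  0.26  1.97 -0.    0.91  1.77]
dp [  68.2 -107.9    3.2] yaw -90.0
```

Call:
carry_out --targets '[{"dp": [6, -10, 0], "yaw": -9}, {"dp": [12, -20, 0], "yaw": -18}, {"dp": [20, -32, 0], "yaw": -28}, {"dp": [28, -44, 0], "yaw": -38}, {"dp": [36, -56, 0], "yaw": -48}, {"dp": [44, -68, 0], "yaw": -58}, {"dp": [52, -80, 0], "yaw": -68}, {"dp": [59, -92, 0], "yaw": -78}, {"dp": [65, -102, 0], "yaw": -86}, {"dp": [68, -108, 2], "yaw": -90}, {"dp": [68, -108, 3], "yaw": -90}, {"dp": [68, -108, 3], "yaw": -90}]' --fingers 0

```text
clock: 10.58
eef_pos: [576.4, 143.9, 154.2]
tcp_rot: [-3.141, 0.0, 1.461]
contact_force: [0.4, -0.4, 1.1]
opening: 0.498
grasp_force: 0.0
```

```bash
python3 - <<'E'
from h import *
goto(24,95,105,90)
im=r.grab_frame("top")[:,:,::-1]
cv2.imwrite("pics/top2.png",cv2.resize(im[160:330,150:470],None,fx=2.5,fy=2.5))
im=r.grab_frame("side")[:,:,::-1]
cv2.imwrite("pics/side2.png",cv2.resize(im[170:350,150:430],None,fx=2.8,fy=2.8))
E
```

```text
t 10.57 L [21.2 94.4] z 154.2 yawL 89.9 F [ 0.4 -0.4  1.1] q [ 0.24  0.4   1.78 -0.    0.97  0.35]
dp [ 0.7  2.8 49.2] yaw -0.1
```

View pics/side2.png

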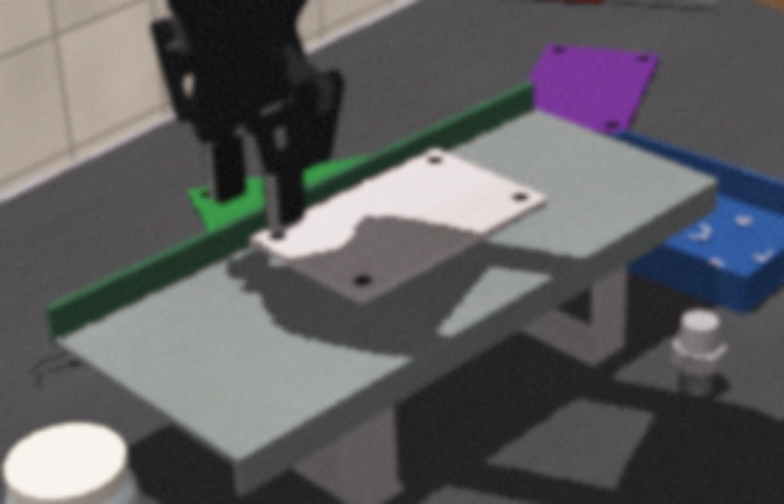

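View pics/top2.png

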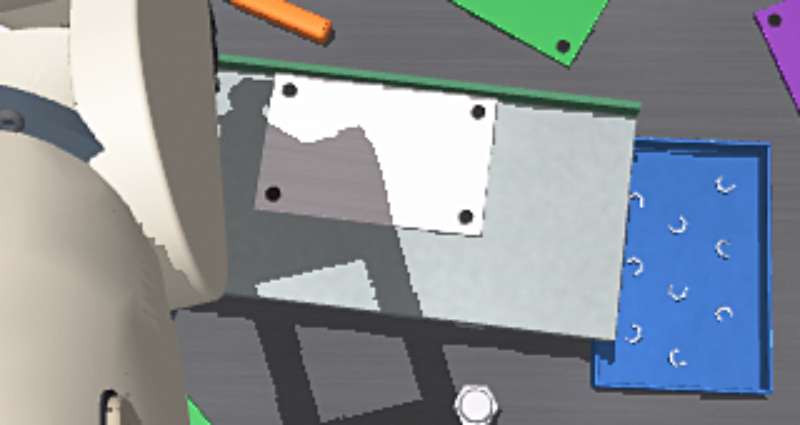

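The plate is flush and square against the upstand, with top-crop corners at (275,73), (497,100), (482,236) and (255,208). I compute its place from these.

```bash
python3 - <<'E'
from h import *
p=np.array([[275,73],[497,100],[482,236],[255,208]])/2.5+[150,160]
print(toL(cast(p,96)).round(1)); e=np.array([[638,117],[613,340]])/2.5+[150,160]
print("end",toL(cast(e,90)).round(1)); goto(24,102,105,90)
E
```

```text
[[  74.8   58.4]
 [  73.7 -101.6]
 [ -24.9 -102.2]
 [ -24.3   58. ]]
end [[  74.9 -202.8]
 [ -85.  -200. ]]
t 10.68 L [21.4 94.3] z 154.6 yawL 89.9 F [-0.7 -0.1  0.3] q [ 0.24  0.4   1.78 -0.    0.97  0.35]
dp [ 7.7  2.6 49.6] yaw -0.1
```

Call:
carry_out --targets '[{"dp": [0, 2.5, 25], "yaw": 0}, {"dp": [0, 2.5, 44], "yaw": 0}, {"dp": [0, 2.5, 52], "yaw": 0}, {"dp": [0, 2.5, 52], "yaw": 0}]'

```text
clock: 11.18
eef_pos: [579.0, 143.7, 102.2]
tcp_rot: [-3.14, 0.0, 1.462]
contact_force: [0.2, 0.0, -0.4]
opening: 0.5
grasp_force: 0.0
```

Call:
carry_out --targets '[{"dp": [0, 0, 2], "yaw": 0}, {"dp": [0, 0, 3], "yaw": 0}, {"dp": [0, 0, 3], "yaw": 0}]'

```text
clock: 11.55
eef_pos: [579.6, 143.9, 100.1]
tcp_rot: [3.141, -0.0, 1.462]
contact_force: [0.6, -0.6, 0.1]
opening: 0.503
grasp_force: 0.0
```

Call:
carry_out --targets '[{"dp": [0, 0, 1.5], "yaw": 0}, {"dp": [0, 0, 1.5], "yaw": 0}, {"dp": [0, 0, 1.5], "yaw": 0}]'

```text
clock: 11.92
eef_pos: [579.4, 143.9, 98.3]
tcp_rot: [-3.142, 0.0, 1.462]
contact_force: [0.0, -0.7, -0.1]
opening: 0.501
grasp_force: 0.0
```

Call:
carry_out --targets '[{"dp": [0, 0, 1], "yaw": 0}, {"dp": [0, 0, 1.5], "yaw": 0}, {"dp": [0, 0, 1.5], "yaw": 0}]'

```text
clock: 12.3
eef_pos: [579.4, 143.9, 96.7]
tcp_rot: [-3.141, 0.0, 1.462]
contact_force: [-0.3, 0.8, -0.2]
opening: 0.496
grasp_force: 0.0
```

Call:
carry_out --targets '[{"dp": [0, 0, 1], "yaw": 0}, {"dp": [0, 0, 1.5], "yaw": 0}, {"dp": [0, 0, 1.5], "yaw": 0}]'

```text
clock: 12.68
eef_pos: [579.5, 143.9, 96.2]
tcp_rot: [3.141, -0.0, 1.462]
contact_force: [-2.4, -1.0, 9.4]
opening: 0.502
grasp_force: 4.7
```

Call:
carry_out --targets '[{"dp": [0, 0, 1], "yaw": 0}, {"dp": [0, 0, 1.5], "yaw": 0}, {"dp": [0, 0, 1.5], "yaw": 0}]'

```text
clock: 13.05
eef_pos: [579.6, 143.9, 96.1]
tcp_rot: [3.141, -0.0, 1.462]
contact_force: [-8.4, -1.2, 24.4]
opening: 0.501
grasp_force: 12.1
```

Contact at TCP z≈96.3 with the fingers half open. I lift to about 99 and push along the ledge in the tool's −x direction.

Call:
carry_out --targets '[{"dp": [0, 0, -5.5], "yaw": 0}, {"dp": [-8, 0, -5.5], "yaw": 0}, {"dp": [-16, 0, -5.5], "yaw": 0}, {"dp": [-22, 0, -5.5], "yaw": 0}, {"dp": [-28, 0, -5.5], "yaw": 0}, {"dp": [-35, 0, -5.5], "yaw": 0}, {"dp": [-43, 0, -5.5], "yaw": 0}, {"dp": [-51, 0, -5.5], "yaw": 0}, {"dp": [-59, 0, -5.5], "yaw": 0}, {"dp": [-67, 0, -5.5], "yaw": 0}, {"dp": [-72, 0, -5.5], "yaw": 0}, {"dp": [-72, 0, -5.5], "yaw": 0}]'

```text
clock: 14.55
eef_pos: [571.6, 71.7, 99.4]
tcp_rot: [3.141, 0.0, 1.462]
contact_force: [-0.6, -0.7, 0.7]
opening: 0.504
grasp_force: 0.0
```

```bash
python3 - <<'E'
from h import *
goto(24,-84,99.3,90)
im=r.grab_frame("top")[:,:,::-1]
cv2.imwrite("pics/top3.png",cv2.resize(im[160:330,150:470],None,fx=2.5,fy=2.5))
E
```

```text
t 14.55 L [24.3 22.1] z 99.4 yawL 90.0 F [-0.6 -0.7  0.7] q [ 0.12  0.45  1.85 -0.    0.84  0.23]
dp [-1.061e+02 -2.000e-01  1.000e-01] yaw -0.0
```

View pics/top3.png

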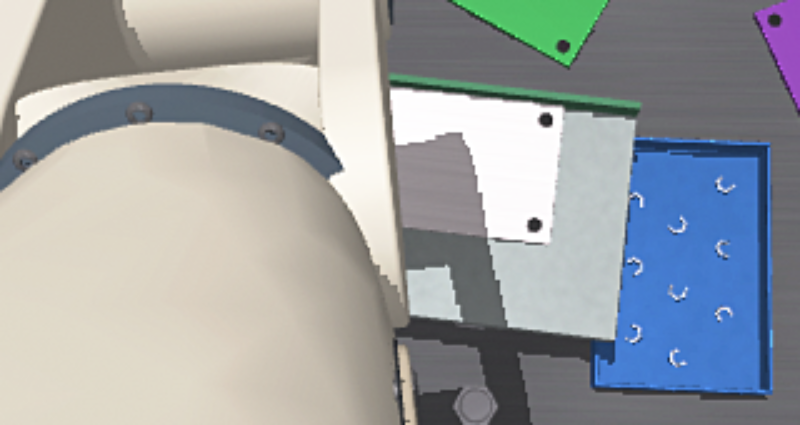

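The plate's leading end is now at crop (564,108)–(550,243). It is still flush and square, so I keep pushing.

Call:
carry_out --targets '[{"dp": [-5, 0, 0], "yaw": 0}, {"dp": [-13, 0, 0], "yaw": 0}, {"dp": [-22, 0, 0], "yaw": 0}, {"dp": [-31, 0, 0], "yaw": 0}, {"dp": [-40, 0, 0], "yaw": 0}, {"dp": [-49, 0, 0], "yaw": 0}, {"dp": [-58, 0, 0], "yaw": 0}, {"dp": [-67, 0, 0], "yaw": 0}, {"dp": [-75, 0, 0], "yaw": 0}, {"dp": [-82, 0, 0], "yaw": 0}, {"dp": [-87, 0, 0], "yaw": 0}, {"dp": [-87, 0, 0], "yaw": 0}]'

```text
clock: 16.1
eef_pos: [562.0, -14.7, 99.2]
tcp_rot: [-3.141, 0.0, 1.462]
contact_force: [-0.3, -0.2, -0.2]
opening: 0.502
grasp_force: 0.0
```

```bash
python3 - <<'E'
from h import *
goto(24,-84,99.3,90)
im=r.grab_frame("top")[:,:,::-1]
cv2.imwrite("pics/top4.png",cv2.resize(im[160:330,270:470],None,fx=3,fy=3))
E
```

```text
t 16.1 L [ 24.1 -64.9] z 99.2 yawL 90.0 F [-0.3 -0.2 -0.2] q [-0.03  0.43  1.88 -0.    0.83  0.08]
dp [-19.1  -0.1  -0.1] yaw -0.0
```

View pics/top4.png

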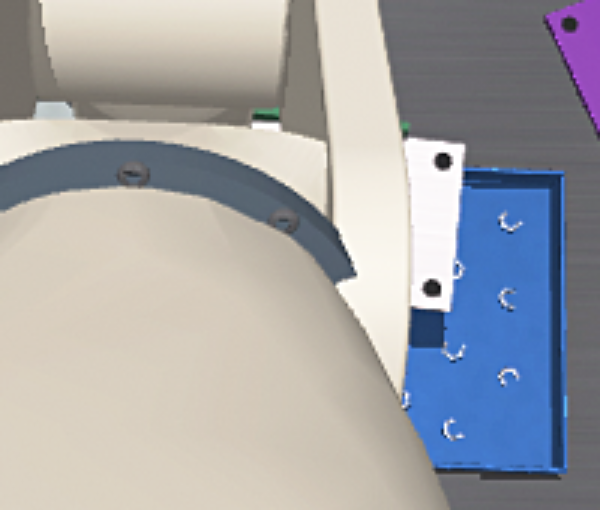

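The overhanging end shows at crop corners (465,144) and (448,311).

```bash
python3 - <<'E'
from h import *
p=np.array([[465,144],[448,311]])/3+[270,160]
print(toL(cast(p,96)).round(1))
E
```

```text
[[  75.2 -236.8]
 [ -25.  -235.2]]
```

Call:
carry_out --targets '[{"dp": [-3, 0, 0], "yaw": 0}, {"dp": [-6, 0, 0], "yaw": 0}, {"dp": [-9, 0, 0], "yaw": 0}, {"dp": [-12, 0, 0], "yaw": 0}, {"dp": [-14, 0, 0], "yaw": 0}, {"dp": [-16, 0, 0], "yaw": 0}, {"dp": [-17.5, 0, 0], "yaw": 0}, {"dp": [-17.5, 0, 0], "yaw": 0}]'

```text
clock: 17.15
eef_pos: [560.2, -31.8, 99.3]
tcp_rot: [-3.142, 0.0, 1.462]
contact_force: [-0.6, 1.5, 0.5]
opening: 0.497
grasp_force: 0.5
```

Call:
carry_out --targets '[{"dp": [5, 0, 0], "yaw": 0}, {"dp": [12, 0, -2], "yaw": 0}, {"dp": [20, 0, -30], "yaw": 0}, {"dp": [40, 0, -80], "yaw": 0}, {"dp": [80, 0, -120], "yaw": 0}, {"dp": [130, 0, -130], "yaw": 0}, {"dp": [180, 0, -130], "yaw": 0}, {"dp": [240, 0, -130], "yaw": 0}, {"dp": [280, 0, -130], "yaw": 0}, {"dp": [280, 0, -130], "yaw": 0}]'

```text
clock: 18.4
eef_pos: [590.4, 249.9, 229.2]
tcp_rot: [3.141, -0.0, 1.466]
contact_force: [0.0, -0.7, 0.0]
opening: 0.504
grasp_force: 0.0
```

```bash
python3 - <<'E'
from h import *
state()
im=r.grab_frame("top")[:,:,::-1]
cv2.imwrite("pics/top5.png",cv2.resize(im[140:350,200:470],None,fx=2.8,fy=2.8))
E
```

```text
t 18.4 L [ 23.6 201.3] z 229.2 yawL 90.2 F [ 0.  -0.7  0. ] q [0.4  0.39 1.61 0.   1.15 0.5 ]
```

View pics/top5.png

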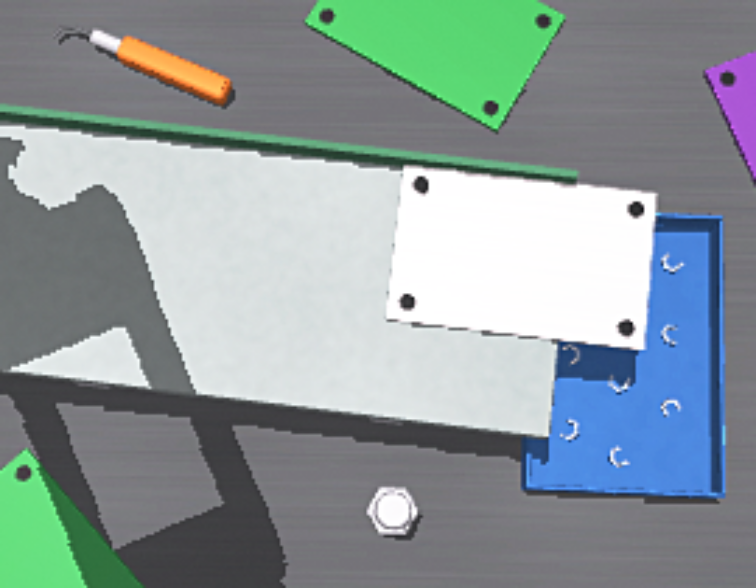

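The plate lies at crop corners (404,166), (656,193), (644,349) and (387,320), flush with the upstand and sticking out over the tray. Next I check the numbers.

```bash
python3 - <<'E'
from h import *
p=np.array([[404,166],[656,193],[644,349],[387,320]])/2.8+[200,140]
print(toL(cast(p,96)).round(1)); print(toL(cast(np.array([[557,342],[548,437]])/2.8+[200,140],90)).round(1))
im=cv2.imread("pics/top5.png"); m=(im.min(2)>240).astype(np.uint8); m=cv2.morphologyEx(m,cv2.MORPH_OPEN,np.ones((15,15)))
c=biggest(m,(370,150,680,360))[:,0]/2.8+[200,140]
print(cv2.minAreaRect(toL(cast(c,96)).astype(np.float32)))
E
```

```text
[[  74.1  -93.5]
 [  75.4 -253.2]
 [ -24.5 -253.6]
 [ -25.6  -94.2]]
[[ -25.7 -200.9]
 [ -85.  -200.9]]
((24.839357376098633, -172.79867553710938), (98.92201232910156, 159.61245727539062), 0.369821697473526)
```

The overhang is about 53 mm, but the plate may be about 0.5° off flush. I press gently with both fingers once more to make it square.

```bash
python3 -c "
from h import *
goto(-58,-150,160,0)"
```

```text
t 18.45 L [ 23.6 199.5] z 229.0 yawL 90.1 F [-0.4  0.2 -0.6] q [ 0.4   0.39  1.61 -0.    1.15  0.5 ]
dp [-349.2  -82.4   69.2] yaw 90.1
```

Call:
carry_out --targets '[{"dp": [-20, -8, 0], "yaw": 6}, {"dp": [-55, -16, 0], "yaw": 14}, {"dp": [-90, -24, 0], "yaw": 23}, {"dp": [-125, -32, 0], "yaw": 32}, {"dp": [-160, -40, 0], "yaw": 41}, {"dp": [-195, -48, 0], "yaw": 50}, {"dp": [-230, -56, 0], "yaw": 59}, {"dp": [-265, -64, 10], "yaw": 68}, {"dp": [-300, -72, 20], "yaw": 77}, {"dp": [-330, -78, 40], "yaw": 85}, {"dp": [-349, -82, 60], "yaw": 90}, {"dp": [-349, -82, 69], "yaw": 90}]' --fingers 1

```text
clock: 19.95
eef_pos: [469.7, -92.7, 159.5]
tcp_rot: [3.141, 0.002, -0.111]
contact_force: [0.6, 0.0, 0.6]
opening: 0.999
grasp_force: 0.0
```

Call:
carry_out --targets '[{"dp": [0, 0, 0], "yaw": 0}, {"dp": [0, 0, 0], "yaw": 0}, {"dp": [0, 0, 0], "yaw": 0}]'

```text
clock: 20.32
eef_pos: [471.8, -90.8, 160.9]
tcp_rot: [3.142, -0.001, -0.107]
contact_force: [0.2, 0.1, 0.5]
opening: 0.998
grasp_force: 0.0
```

```bash
python3 -c "
from h import *
goto(-58,-150,88.5,0)"
```

```text
t 20.32 L [ -57.3 -150.3] z 160.9 yawL 0.1 F [0.2 0.1 0.5] q [-0.19  0.23  2.01  0.    0.9   1.48]
dp [-0.8 -0.3 72.4] yaw 0.1
```

Call:
carry_out --targets '[{"dp": [0, 0, 25], "yaw": 0}, {"dp": [0, 0, 50], "yaw": 0}, {"dp": [0, 0, 67], "yaw": 0}, {"dp": [0, 0, 72], "yaw": 0}, {"dp": [0, 0, 72], "yaw": 0}, {"dp": [7, 0, 72], "yaw": 0}, {"dp": [14, 0, 72], "yaw": 0}, {"dp": [18, 0, 72], "yaw": 0}, {"dp": [20, 0, 72], "yaw": 0}, {"dp": [20, 0, 72], "yaw": 0}]'

```text
clock: 21.58
eef_pos: [491.2, -93.4, 88.2]
tcp_rot: [-3.142, 0.0, -0.109]
contact_force: [0.2, 0.2, -0.5]
opening: 0.998
grasp_force: 0.0
```

Call:
carry_out --targets '[{"dp": [1, 0, 0], "yaw": 0}, {"dp": [2, 0, 0], "yaw": 0}, {"dp": [2, 0, 0], "yaw": 0}]'

```text
clock: 21.95
eef_pos: [493.2, -93.7, 88.3]
tcp_rot: [3.142, -0.0, -0.109]
contact_force: [-0.3, 0.5, 0.2]
opening: 1.003
grasp_force: 0.0
```

Call:
carry_out --targets '[{"dp": [1, 0, 0], "yaw": 0}, {"dp": [1, 0, 0], "yaw": 0}]'

```text
clock: 22.2
eef_pos: [494.2, -93.8, 88.3]
tcp_rot: [3.142, -0.0, -0.109]
contact_force: [0.4, -0.3, 0.7]
opening: 0.998
grasp_force: 0.0
```

Call:
carry_out --targets '[{"dp": [1, 0, 0], "yaw": 0}, {"dp": [1, 0, 0], "yaw": 0}]'

```text
clock: 22.45
eef_pos: [495.1, -93.9, 88.3]
tcp_rot: [-3.142, 0.0, -0.109]
contact_force: [-1.0, -0.4, 0.7]
opening: 1.003
grasp_force: 0.1
```

Call:
carry_out --targets '[{"dp": [0.7, 0, 0], "yaw": 0}, {"dp": [0.7, 0, 0], "yaw": 0}]'

```text
clock: 22.7
eef_pos: [495.3, -93.9, 88.2]
tcp_rot: [-3.142, 0.001, -0.109]
contact_force: [-2.1, 0.9, 1.1]
opening: 0.997
grasp_force: 1.4
```

Call:
carry_out --targets '[{"dp": [0.7, 0, 0], "yaw": 0}, {"dp": [0.7, 0, 0], "yaw": 0}]'

```text
clock: 22.95
eef_pos: [495.5, -93.9, 88.1]
tcp_rot: [-3.141, 0.002, -0.109]
contact_force: [-6.2, 0.9, 3.5]
opening: 1.002
grasp_force: 3.1
```

Flush confirmed: x_l = −33.6, the same as the first press. I retreat.

Call:
carry_out --targets '[{"dp": [-6, 0, 0], "yaw": 0}, {"dp": [-14, 0, -1], "yaw": 0}, {"dp": [-20, 0, -40], "yaw": 0}, {"dp": [-20, 0, -90], "yaw": 0}, {"dp": [-20, -50, -120], "yaw": 0}, {"dp": [-20, -100, -120], "yaw": 0}, {"dp": [-20, -150, -120], "yaw": 0}, {"dp": [-20, -200, -120], "yaw": 0}, {"dp": [-20, -250, -120], "yaw": 0}, {"dp": [-20, -300, -120], "yaw": 0}, {"dp": [-20, -300, -120], "yaw": 0}]'

```text
clock: 24.32
eef_pos: [509.3, 209.3, 208.4]
tcp_rot: [-3.14, -0.001, -0.105]
contact_force: [-0.8, -0.8, -1.1]
opening: 0.997
grasp_force: 0.0
```

```bash
python3 - <<'E'
from h import *
state()
im=r.grab_frame("top")[:,:,::-1]
cv2.imwrite("pics/top6.png",cv2.resize(im[140:350,200:470],None,fx=2.8,fy=2.8))
m=(cv2.cvtColor(im[:, :, :].copy(),cv2.COLOR_BGR2GRAY)>0)&(im.min(2)>240); m=cv2.morphologyEx(m.astype(np.uint8),cv2.MORPH_OPEN,np.ones((5,5)))
c=biggest(m,(330,190,450,270))[:,0]
print(cv2.minAreaRect(toL(cast(c,96)).astype(np.float32)))
E
```

```text
t 24.32 L [-52.6 152.1] z 208.4 yawL 0.2 F [-0.8 -0.8 -1.1] q [0.39 0.27 1.83 0.   1.04 2.06]
((25.48058319091797, -172.38214111328125), (99.15409088134766, 159.71702575683594), 0.26727527379989624)
```

View pics/top6.png

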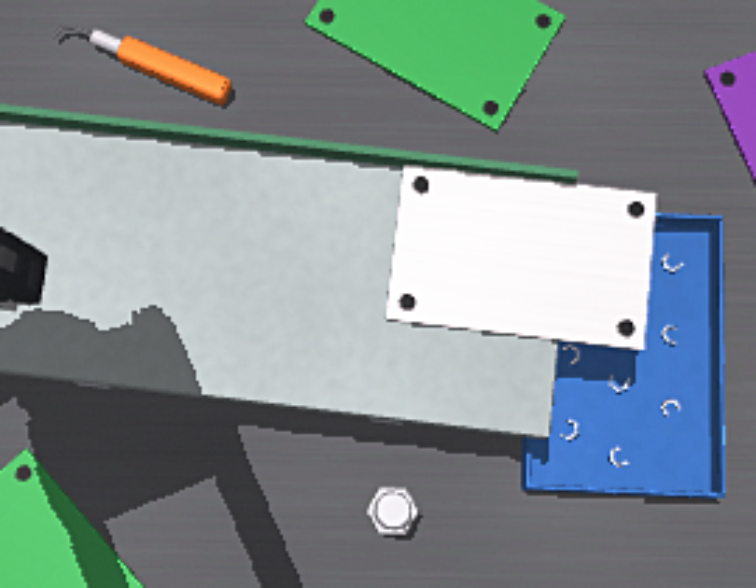

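The plate, at crop corners (404,166)–(644,349), is flush and square. It overhangs the ledge end by about 53 mm, and the tray, adapter and tool are unmoved.

```bash
python3 -c "
from rig import r
print(r.sign_off())"
```

```text
the job is handed in; nothing more can be done
None
```

The aluminium plate lies flat and flush against the upstand, square to the ledge, with about 53 mm of its 160 mm sticking out over the tray. The tray, adapter and deburring tool look unmoved; the jar was outside the last picture. The job is handed in.

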